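# Heft the screw tins and hold up the full one

### The job

Of the three identical closed screw tins on the bench one is full and the other two are part used, which only their weight tells. Stand the two lighter tins upright on the yellow refill tray and finish with the heaviest one held up in the gripper, upright and with at least 15 cm of air beneath it; the program ends while still holding it. Do not tip or drop any tin, and leave the insulator, the door knob and the scraper where they are.

Things in the scene. Friction and masses are not known exactly. Their poses are not given: they have to be found in the camera images.
- tin_oak_mid (a point): one of three outwardly identical closed round tins (blue, with a pale label band and a bare metal lid), 62 mm in diameter and 82 mm tall, standing on the bench; this point is its centre, 41 mm above its underside, z up along its axis. The tins are full or part full of screws, 150 to 800 g each: the full one weighs over 650 g, the part-used ones under 460 g. Names, places and looks say nothing about the weight
- tin_elm_mid (a point): one of three outwardly identical closed round tins (blue, with a pale label band and a bare metal lid), 62 mm in diameter and 82 mm tall, standing on the bench; this point is its centre, 41 mm above its underside, z up along its axis. The tins are full or part full of screws, 150 to 800 g each: the full one weighs over 650 g, the part-used ones under 460 g. Names, places and looks say nothing about the weight
- tin_ash_mid (a point): one of three outwardly identical closed round tins (blue, with a pale label band and a bare metal lid), 62 mm in diameter and 82 mm tall, standing on the bench; this point is its centre, 41 mm above its underside, z up along its axis. The tins are full or part full of screws, 150 to 800 g each: the full one weighs over 650 g, the part-used ones under 460 g. Names, places and looks say nothing about the weight
- tray: plain yellow refill tray, fixed to the bench, 160 mm (its x) by 270 mm (its y), open above; origin at the centre of its underside, z up. Floor 4 mm above the bench, rim 14 mm high and 4 mm thick. There is room for two tins side by side along its y, 65 mm either side of the middle
- insulator: loose green ceramic insulator, a ribbed upright spool 54 mm in diameter and 70 mm tall, origin at its underside; a bystander, leave it
- door_knob: loose black plastic door knob standing on its round rose, 54 mm in diameter and 60 mm tall, origin at its underside; a bystander, leave it
- scraper: loose putty scraper lying flat along its x, black handle to -x, steel blade to +x, about 205 mm long, 60 mm wide at the blade and 16 mm tall, origin near the middle; a bystander, leave it
Not all that is in view belongs to the job. Leave any orange look-alike of the part that bears tin_ash_mid alone. Leave any purple look-alike of the part that bears tin_elm_mid alone.

How it is judged:
On the way:
1. both lighter tins stand released on the refill tray ((((x of tin_elm_mid in the frame of tray between -0.055 and 0.055 m and y of tin_elm_mid in the frame of tray between -0.11 and 0.11 m and z of tin_elm_mid in the frame of tray between 0.035 and 0.055 m and angle between tin_elm_mid's own z axis and vertical below 0.1 rad and contact force between tin_elm and the fingers below 0.2 N and linear speed of tin_elm below 0.03 m/s and contact force between tin_elm and tray between 0.8 and 5.6 N) and (x of tin_ash_mid in the frame of tray between -0.055 and 0.055 m and y of tin_ash_mid in the frame of tray between -0.11 and 0.11 m and z of tin_ash_mid in the frame of tray between 0.035 and 0.055 m and angle between tin_ash_mid's own z axis and vertical below 0.1 rad and contact force between tin_ash and the fingers below 0.2 N and linear speed of tin_ash below 0.03 m/s and contact force between tin_ash and tray between 0.8 and 5.6 N)) or ((x of tin_oak_mid in the frame of tray between -0.055 and 0.055 m and y of tin_oak_mid in the frame of tray between -0.11 and 0.11 m and z of tin_oak_mid in the frame of tray between 0.035 and 0.055 m and angle between tin_oak_mid's own z axis and vertical below 0.1 rad and contact force between tin_oak and the fingers below 0.2 N and linear speed of tin_oak below 0.03 m/s and contact force between tin_oak and tray between 0.8 and 5.6 N) and (x of tin_ash_mid in the frame of tray between -0.055 and 0.055 m and y of tin_ash_mid in the frame of tray between -0.11 and 0.11 m and z of tin_ash_mid in the frame of tray between 0.035 and 0.055 m and angle between tin_ash_mid's own z axis and vertical below 0.1 rad and contact force between tin_ash and the fingers below 0.2 N and linear speed of tin_ash below 0.03 m/s and contact force between tin_ash and tray between 0.8 and 5.6 N)) or ((x of tin_oak_mid in the frame of tray between -0.055 and 0.055 m and y of tin_oak_mid in the frame of tray between -0.11 and 0.11 m and z of tin_oak_mid in the frame of tray between 0.035 and 0.055 m and angle between tin_oak_mid's own z axis and vertical below 0.1 rad and contact force between tin_oak and the fingers below 0.2 N and linear speed of tin_oak below 0.03 m/s and contact force between tin_oak and tray between 0.8 and 5.6 N) and (x of tin_elm_mid in the frame of tray between -0.055 and 0.055 m and y of tin_elm_mid in the frame of tray between -0.11 and 0.11 m and z of tin_elm_mid in the frame of tray between 0.035 and 0.055 m and angle between tin_elm_mid's own z axis and vertical below 0.1 rad and contact force between tin_elm and the fingers below 0.2 N and linear speed of tin_elm below 0.03 m/s and contact force between tin_elm and tray between 0.8 and 5.6 N)))), for 0.2 s.
At the end, for the whole second after the job is handed in: One tin is gripped (over 3 N), still, upright within 17 degrees, centre over 188 mm above the bench, clear of the rest; the other two, each weighing under 5.6 N, stand upright (6 degrees), at rest and released on the tray floor, centres within 55 mm (x) and 110 mm (y) of its middle (((((x of tin_elm_mid in the frame of tray between -0.055 and 0.055 m and y of tin_elm_mid in the frame of tray between -0.11 and 0.11 m and z of tin_elm_mid in the frame of tray between 0.035 and 0.055 m and angle between tin_elm_mid's own z axis and vertical below 0.1 rad and contact force between tin_elm and the fingers below 0.2 N and linear speed of tin_elm below 0.03 m/s and contact force between tin_elm and tray between 0.8 and 5.6 N) and (x of tin_ash_mid in the frame of tray between -0.055 and 0.055 m and y of tin_ash_mid in the frame of tray between -0.11 and 0.11 m and z of tin_ash_mid in the frame of tray between 0.035 and 0.055 m and angle between tin_ash_mid's own z axis and vertical below 0.1 rad and contact force between tin_ash and the fingers below 0.2 N and linear speed of tin_ash below 0.03 m/s and contact force between tin_ash and tray between 0.8 and 5.6 N)) and height (world z) of tin_oak_mid above 0.188 m and angle between tin_oak_mid's own z axis and vertical below 0.3 rad and contact force between tin_oak and the fingers above 3 N and linear speed of tin_oak below 0.04 m/s and contact force between tin_oak and tin_elm below 0.1 N and contact force between tin_oak and tin_ash below 0.1 N and contact force between tin_oak and tray below 0.1 N and contact force between tin_oak and insulator below 0.1 N and contact force between tin_oak and door_knob below 0.1 N and contact force between tin_oak and scraper below 0.1 N) or (((x of tin_oak_mid in the frame of tray between -0.055 and 0.055 m and y of tin_oak_mid in the frame of tray between -0.11 and 0.11 m and z of tin_oak_mid in the frame of tray between 0.035 and 0.055 m and angle between tin_oak_mid's own z axis and vertical below 0.1 rad and contact force between tin_oak and the fingers below 0.2 N and linear speed of tin_oak below 0.03 m/s and contact force between tin_oak and tray between 0.8 and 5.6 N) and (x of tin_ash_mid in the frame of tray between -0.055 and 0.055 m and y of tin_ash_mid in the frame of tray between -0.11 and 0.11 m and z of tin_ash_mid in the frame of tray between 0.035 and 0.055 m and angle between tin_ash_mid's own z axis and vertical below 0.1 rad and contact force between tin_ash and the fingers below 0.2 N and linear speed of tin_ash below 0.03 m/s and contact force between tin_ash and tray between 0.8 and 5.6 N)) and height (world z) of tin_elm_mid above 0.188 m and angle between tin_elm_mid's own z axis and vertical below 0.3 rad and contact force between tin_elm and the fingers above 3 N and linear speed of tin_elm below 0.04 m/s and contact force between tin_elm and tin_oak below 0.1 N and contact force between tin_elm and tin_ash below 0.1 N and contact force between tin_elm and tray below 0.1 N and contact force between tin_elm and insulator below 0.1 N and contact force between tin_elm and door_knob below 0.1 N and contact force between tin_elm and scraper below 0.1 N) or (((x of tin_oak_mid in the frame of tray between -0.055 and 0.055 m and y of tin_oak_mid in the frame of tray between -0.11 and 0.11 m and z of tin_oak_mid in the frame of tray between 0.035 and 0.055 m and angle between tin_oak_mid's own z axis and vertical below 0.1 rad and contact force between tin_oak and the fingers below 0.2 N and linear speed of tin_oak below 0.03 m/s and contact force between tin_oak and tray between 0.8 and 5.6 N) and (x of tin_elm_mid in the frame of tray between -0.055 and 0.055 m and y of tin_elm_mid in the frame of tray between -0.11 and 0.11 m and z of tin_elm_mid in the frame of tray between 0.035 and 0.055 m and angle between tin_elm_mid's own z axis and vertical below 0.1 rad and contact force between tin_elm and the fingers below 0.2 N and linear speed of tin_elm below 0.03 m/s and contact force between tin_elm and tray between 0.8 and 5.6 N)) and height (world z) of tin_ash_mid above 0.188 m and angle between tin_ash_mid's own z axis and vertical below 0.3 rad and contact force between tin_ash and the fingers above 3 N and linear speed of tin_ash below 0.04 m/s and contact force between tin_ash and tin_oak below 0.1 N and contact force between tin_ash and tin_elm below 0.1 N and contact force between tin_ash and tray below 0.1 N and contact force between tin_ash and insulator below 0.1 N and contact force between tin_ash and door_knob below 0.1 N and contact force between tin_ash and scraper below 0.1 N))); the arm keeps its last pose, push and grip.
It fails at once if a tin is tipped by more than 40 degrees (angle between any of tin_oak_mid, tin_elm_mid, tin_ash_mid's own z axis and vertical above 0.7 rad).
It fails at once if a tin is dropped (falls free at more than 0.6 m/s) ((linear speed of tin_oak above 0.6 m/s and contact force between tin_oak and the fingers below 0.05 N) or (linear speed of tin_elm above 0.6 m/s and contact force between tin_elm and the fingers below 0.05 N) or (linear speed of tin_ash above 0.6 m/s and contact force between tin_ash and the fingers below 0.05 N)).
It fails at once if the insulator, door knob or scraper is shifted by more than 40 mm or knocked over (distance of any of insulator, door_knob, scraper from where it was at the start of the episode above 0.04 m or angle between any of insulator, door_knob, scraper's own z axis and vertical above 0.7 rad).
It also fails if it takes over 67 s, if anything falls off the work surface, if the arm or the gripper's body presses on something with over 40 N, if the wrist force passes 120 N, or if a joint passes its speed limit or range.

### The arm

A 6-joint arm with a two-finger parallel gripper is mounted at the origin on the work surface. World frame = base frame: x ahead of the robot, y to its left, z up, the work surface at z = 0. Lengths are in m, angles in rad, forces in N, time in s.
With the tool pointing down it reaches from about 0.4 to 0.825 m from the base axis. Payload 7 kg.
Tool frame: the origin (TCP) lies on the mounting face of the last link; the fingertips stand 178 mm ahead of it and the grasp point (between the pads) lies arm.grip_depth ahead of it (arm.grip_depth is the distance from the TCP to the grasp point, in m); z points along the fingers, y is the direction in which the jaws open and shut (so a half turn about z gives the same grasp; the last joint's range is limited). The gripper opens to 88 mm and grips with 3 to 60 N. Pads are 19 mm wide; open, the fingers measure 130 mm over their backs; the gripper's body (78 mm by 193 mm) begins 47 mm behind the grasp point.
Start: joints at [1.633, 0.359, 0.012, 0, -1.224, -0.288], TCP at [0.151, 0.658, 0.405] pointing down, gripper open.
Joint ranges: [-3.07, 3.07], [-1.43, 2.12], [-1.02, 1.25], [-3.03, 1.67], [-3.05, -0], [-3.03, 3.03]. Speed limits (rad/s): [2.39, 2.39, 3.01, 3.14, 3.14, 3.14].

### API

Orientations are given as [roll, pitch, yaw] about the fixed x, y, z axes, in that order (R = Rz(yaw) Ry(pitch) Rx(roll)).
In Python, from station import arm gives the robot as it stands.
- The arm moves only by the tool carry_out, never from a script. Its argument "targets" is a list that holds one entry, the list of rows, each a list of 7 numbers: the turn, a rotation vector about the tool's x, y, z in units of 8 degrees (1.0 is 8 degrees), then the shift along the tool's x, y, z in units of 2.5 cm (1.0 is 2.5 cm), then the opening, from -1 (shut) to 1 (fully open). A call has 1 to 20 rows; each row shifts and turns the commanded pose from where the row before left it, along the tool's axes as they then stand; what a row does not reach is not made up. A row lasts 1/8 s, in which the tool goes at most 62.5 mm and 10.7 degrees, less where a joint would pass 70% of its speed; a pose out of reach is approached as far as the arm can. A call with a number of a shift or a turn outside -1 to 1 is refused whole. A call with a gripper value outside its range is refused whole. The fingers move at their own pace and stop on an object; "squeeze" is the grip in N (left out, the last holds). Time passes only in rows, so rows that do not move let the fingers close. It gives the time, the measured TCP pose, the force and the opening at its end, in the units of the state.
- arm.get_state(): the state, without advancing time (a new reading comes with each control period).
- arm.grab_frame(name): name is "scene" or "side" or "wrist"; returns (picture, depth): 400x640x3 uint8, red, green, blue; 400x640 float32, m along the optical axis (not along the pixel's ray), 0 where there is no reading.
- arm.camera_model(name): a dict with "camera_matrix" (3x3 intrinsics, pixels), "world_from_camera" (4x4, takes a point from camera to world coordinates). Camera axes: x right, y down, z forward; pixel columns grow to the right and rows downward; lengths in m; the calibration is good to about 2 mm. The wrist camera is an equidistant fisheye: a pixel r from the principal point sees the ray r / f radians off the axis. A picture is of the moment at which its call begins: read the wrist's pose just before it. camera_model takes no time and is no camera call; for the wrist camera it gives the pose at the moment of the call.
- arm.job_done(): hands the job in, once; it reports no verdict.
Trained networks look in the newest picture that a camera, given by its name, has taken for a name from the list of things; names that differ only in an ending like _2 or _b are one class to them, and where a whole thing is asked for, a point or a joint stands for the part that bears it (a point fixed in the world has none). Each returns a list of dicts, best first, with "conf" (0 to 1); they miss things now and then, are a little off and sometimes report something else, mostly with a low value. They report only what shows in the picture. A call takes as long as a camera call. They do not tell look-alikes from the thing itself.
- arm.spot_in(camera, query): "point" ([row, column] in pixels, amid what is visible of it).
- arm.landmark_of(camera, query): "point" ([row, column] in pixels: a listed point, or the origin of a listed thing).
The state is a dict: "t": time; "q": joint angles; "qd": joint speeds; "joint_efforts": joint torques, N m; "eef_pos": TCP position; "ee_rot": TCP orientation; "force": force on the tool from outside, world axes, zero at the start; "moment": the same for the moment, N m; "width": finger opening in m.
Only numpy, scipy, OpenCV 4.12 (cv2) and the standard library are available. Lean on these libraries where they do the work, as an engineer would, in place of code of your own. Each camera call takes 0.05 s, during which the arm holds its last target.

## Working session

There is one attempt and no reset: what is moved stays moved. The work goes in short steps, Python scripts to look and compute and a tool call to move; the robot and the scene stay as the last step left them, time stands still between calls to the robot, and variables do not carry over. Pictures are saved under pics/ and viewed, and the job is handed in when it is done.

Besides the shell and the picture viewer there is one more tool, called after "Request:" as name([rows], argument=value, ...), one row to a line, values as JSON. carry_out: Moves the arm, as the interface text tells. Its arguments: {"type":"object","properties":{"targets":{"type":"array"},"squeeze":{"type":"number"}},"required":["targets"]}

```bash
mkdir -p pics
cat > h.py <<'E'
import numpy as np, cv2
from station import arm
def save(name,fn):
    im,d=arm.grab_frame(name); cv2.imwrite('pics/'+fn,im[:,:,::-1]); np.save('pics/'+fn[:-4]+'_d.npy',d); return im,d
def px(name,d,r,c,m=None):
    m=m or arm.camera_model(name); K=np.array(m['camera_matrix']);T=np.array(m['world_from_camera'])
    z=d[int(round(r)),int(round(c))]
    return (T@np.array([(c-K[0,2])/K[0,0]*z,(r-K[1,2])/K[1,1]*z,z,1]))[:3]
E
python3 - <<'E'
from h import *
print(arm.get_state(), arm.grip_depth)
for n in ['scene','side','wrist']:
    save(n,n+'0.png'); m=arm.camera_model(n); print(n,np.round(m['camera_matrix'],1).tolist(),np.round(m['world_from_camera'],3).tolist())
E
```

```text
{'t': 0.0, 'q': array([ 1.63311870e+00,  3.59344418e-01,  1.10527451e-02, -3.52920338e-04,
       -1.22409639e+00, -2.88090515e-01]), 'qd': array([-8.27266852e-04, -6.85914745e-04,  3.39234501e-05,  5.66527841e-04,
       -4.72241048e-04, -1.60791670e-03]), 'joint_efforts': array([ 4.82715659e-04, -5.82709765e+01,  2.93049985e+01,  6.99693114e+00,
        6.85519277e-03, -1.65815354e-04]), 'eef_pos': array([0.15106605, 0.65766729, 0.40374676]), 'ee_rot': array([ 3.13997224e+00, -1.34194856e-04, -2.25888220e-01]), 'force': array([ 0.22937085,  0.03407818, -0.03465839]), 'moment': array([-0.01172859,  0.03952912, -0.00913988]), 'width': 0.08764934050522434} 0.1593
scene [[403.3, 0.0, 320.6], [0.0, 403.3, 200.1], [0.0, 0.0, 1.0]] [[-0.606, 0.446, -0.659, 1.169], [0.795, 0.342, -0.5, 0.425], [0.002, -0.827, -0.562, 0.583], [0.0, 0.0, 0.0, 1.0]]
side [[482.5, 0.0, 320.6], [0.0, 482.5, 197.7], [0.0, 0.0, 1.0]] [[0.846, -0.398, 0.356, 0.173], [-0.533, -0.604, 0.593, -0.673], [-0.021, -0.691, -0.723, 0.834], [0.0, 0.0, 0.0, 1.0]]
wrist [[309.7, 0.0, 320.4], [0.0, 309.7, 197.2], [0.0, 0.0, 1.0]] [[-0.224, -0.931, -0.289, 0.229], [-0.975, 0.214, 0.066, 0.639], [0.001, 0.296, -0.955, 0.384], [0.0, 0.0, 0.0, 1.0]]
```

View pics/scene0.png

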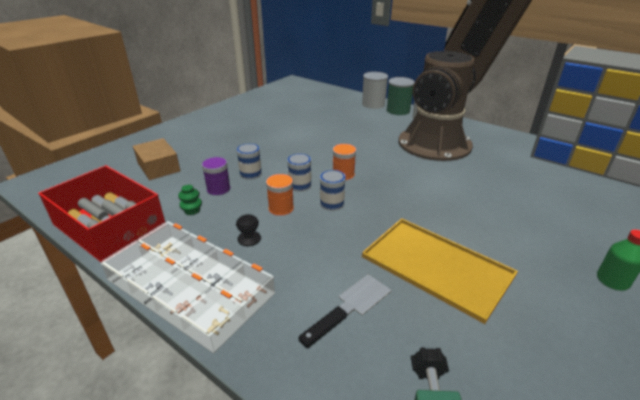

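View pics/side0.png

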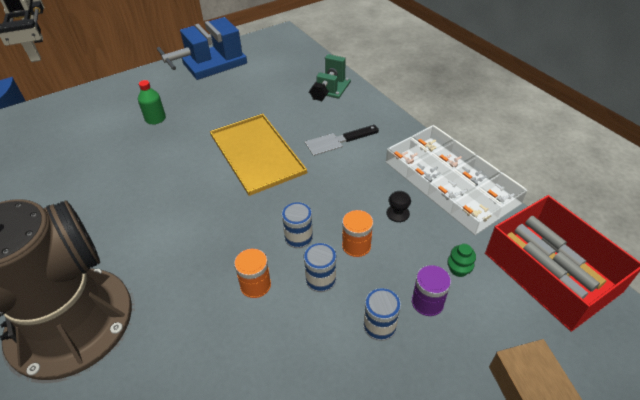

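View pics/wrist0.png

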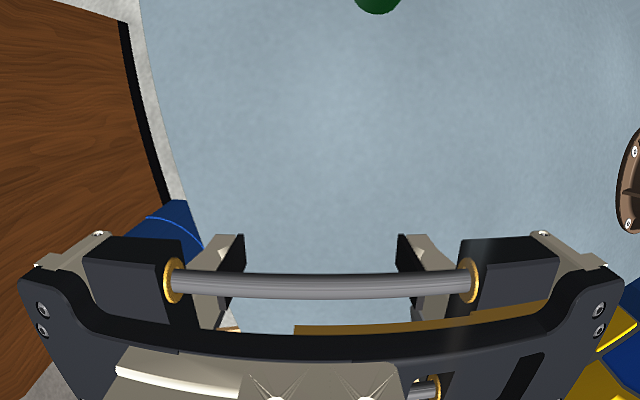

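The side view shows blue tins at (row, col) about (223,297), (266,320) and (312,382). The orange look-alikes are at (272,253) and (232,357), the purple one at (290,431). The tray is at (153,257). Next I work out positions from the depth images.

Run:
```python
from h import *
def cloud(n):
    d=np.load(f'pics/{n}0_d.npy'); im=cv2.imread(f'pics/{n}0.png')
    m=arm.camera_model(n);K=m['camera_matrix'];T=np.array(m['world_from_camera'])
    r,c=np.mgrid[:400,:640]; P=np.stack([(c-K[0][2])/K[0][0]*d,(r-K[1][2])/K[1][1]*d,d],-1)@T[:3,:3].T+T[:3,3]
    P[d==0]=9; return P,im
for n in ['side','scene']:
    P,im=cloud(n)
    ok=(P[...,2]>.03)&(P[...,2]<.1)&(P[...,0]>0)&(P[...,0]<1)&(abs(P[...,1])<.8)
    k,lab,st,ce=cv2.connectedComponentsWithStats(((P[...,2]>.074)&ok).astype(np.uint8))
    for i in range(1,k):
        if st[i,4]<60: continue
        q=P[lab==i]; (cx,cy),rad=cv2.minEnclosingCircle(q[:,:2].astype(np.float32))
        print(n,'px',np.round(ce[i]),st[i,4],'mean',q.mean(0).round(3),'circ',round(cx,3),round(cy,3),round(rad,3),'bgr',np.median(im[lab==i],0))
    hsv=cv2.cvtColor(im,cv2.COLOR_BGR2HSV)
    y=(hsv[...,0]>18)&(hsv[...,0]<30)&(hsv[...,1]>150)&(abs(P[...,2])<.025)&(P[...,0]>.2)
    k,lab,st,ce=cv2.connectedComponentsWithStats(y.astype(np.uint8)); i=1+np.argmax(st[1:,4]); q=P[lab==i]
    print('tray',cv2.minAreaRect(q[:,:2].astype(np.float32)),st[i])
    # low objects
    ok=(P[...,2]>.02)&(P[...,2]<.2)&(P[...,0]>.1)&(P[...,0]<1)&(abs(P[...,1])<.8)
    k,lab,st,ce=cv2.connectedComponentsWithStats(ok.astype(np.uint8))
    for i in range(1,k):
        if st[i,4]>80:
            q=P[lab==i]; print('  obj',np.round(ce[i]),q.min(0).round(3),q.max(0).round(3))
```

```text
side px [228.  41.] 169 mean [0.661 0.671 0.087] circ 0.665 0.706 0.054 bgr [83. 52. 30.]
side px [186.  51.] 358 mean [0.529 0.696 0.083] circ 0.524 0.718 0.091 bgr [83.  56.5 41.5]
side px [335.  59.] 145 mean [0.883 0.403 0.083] circ 0.883 0.404 0.031 bgr [ 93. 116.  67.]
side px [148.  95.] 221 mean [0.353 0.525 0.086] circ 0.354 0.534 0.028 bgr [ 69. 133.  53.]
side px [567. 250.] 2146 mean [ 0.866 -0.433  0.084] circ 0.867 -0.429 0.135 bgr [ 20.  23. 109.]
side px [296. 214.] 585 mean [ 0.476 -0.068  0.081] circ 0.477 -0.065 0.033 bgr [160. 150. 141.]
side px [357. 222.] 605 mean [ 0.57  -0.156  0.081] circ 0.572 -0.154 0.033 bgr [ 59. 142. 237.]
side px [319. 256.] 720 mean [ 0.458 -0.188  0.081] circ 0.459 -0.186 0.032 bgr [160. 152. 145.]
side px [250. 262.] 734 mean [ 0.339 -0.127  0.081] circ 0.34 -0.123 0.034 bgr [ 60. 144. 237.]
side px [433. 280.] 834 mean [ 0.605 -0.348  0.081] circ 0.607 -0.346 0.032 bgr [165.  68. 137.]
side px [ 80. 307.] 597 mean [ 0.039 -0.052  0.087] circ 0.035 -0.034 0.058 bgr [36. 44. 52.]
side px [382. 304.] 913 mean [ 0.496 -0.337  0.082] cir
[... 2119 characters left out ...]
.062 0.2  ]
  obj [155. 156.] [ 0.58  -0.642  0.02 ] [ 0.699 -0.501  0.061]
  obj [249. 158.] [ 0.471 -0.363  0.02 ] [ 0.534 -0.299  0.083]
  obj [337. 174.] [ 0.314 -0.153  0.02 ] [ 0.514 -0.03   0.083]
  obj [288. 181.] [ 0.43  -0.214  0.02 ] [ 0.607 -0.119  0.083]
  obj [215. 173.] [ 0.58  -0.374  0.02 ] [ 0.643 -0.311  0.083]
  obj [102. 208.] [ 0.79  -0.541  0.02 ] [ 0.952 -0.313  0.09 ]
  obj [189. 198.] [ 0.691 -0.34   0.02 ] [ 0.744 -0.293  0.07 ]
  obj [247. 224.] [ 0.686 -0.149  0.02 ] [ 0.733 -0.103  0.059]
  obj [189. 280.] [ 0.791 -0.272  0.02 ] [0.968 0.038 0.054]
  obj [623. 260.] [0.346 0.51  0.02 ] [0.39  0.568 0.12 ]
  obj [431. 374.] [0.761 0.308 0.02 ] [0.853 0.394 0.07 ]
```

Request:
carry_out([
  [[0,0,0.964,1,0,0,1],[0,0,0.964,1,0,0,1],[0,0,0.964,1,0,0,1],[0,0,0.964,1,0,0,1],[0,0,0.964,1,0,0,1],[0,0,0.964,1,0,0,1],[0,0,0.964,1,0,0,1],[0,0,0.964,1,0,0,1],[0,0,0.964,1,0,0,1],[0,0,0.964,1,0,0,1],[0,0,0,1,-0.5,0,1],[0,0,0,1,-0.5,0,1],[0,0,0,1,-0.5,0,1],[0,0,0,1,-0.5,0,1],[0,0,0,1,-0.5,0,1],[0,0,0,1,-0.5,0,1],[0,0,0,1,-0.5,0,1],[0,0,0,1,-0.5,0,1],[0,0,0,1,-0.5,0,1],[0,0,0,1,-0.5,0,1]],
])

```text
t: 2.65
eef_pos: [0.4326, 0.2348, 0.4047]
ee_rot: [-3.141, 0.0, -1.57]
force: [0.9, 0.1, -0.1]
width: 0.0877
```

Request:
carry_out([
  [[0,0,0,1,-0.2,0.2,1],[0,0,0,1,-0.2,0.2,1],[0,0,0,1,-0.2,0.2,1],[0,0,0,1,-0.2,0.2,1],[0,0,0,1,-0.2,0.2,1],[0,0,0,1,-0.2,0.2,1],[0,0,0,1,-0.2,0.2,1],[0,0,0,1,-0.2,0.2,1],[0,0,0,1,-0.2,0.2,1],[0,0,0,1,0,0.6,1],[0,0,0,1,0,0.6,1],[0,0,0,0.9,0,0.6,1],[0,0,0,0,0,0.4,1],[0,0,0,0,0,0,1],[0,0,0,0,0,0,1]],
])

```text
t: 4.53
eef_pos: [0.477, -0.0607, 0.3052]
ee_rot: [-3.141, 0.0, -1.571]
force: [-0.8, 0.4, -0.0]
width: 0.0877
```

Run:
```python
from h import *
s=arm.get_state(); print(s['eef_pos'],s['ee_rot'],s['force'])
save('wrist','wrist1.png'); save('side','side1.png')
```

```text
[ 0.47697469 -0.06070998  0.30516248] [-3.14083144e+00  4.32507065e-05 -1.57063669e+00] [-0.82677789  0.36084059 -0.04672272]
```

View pics/wrist1.png

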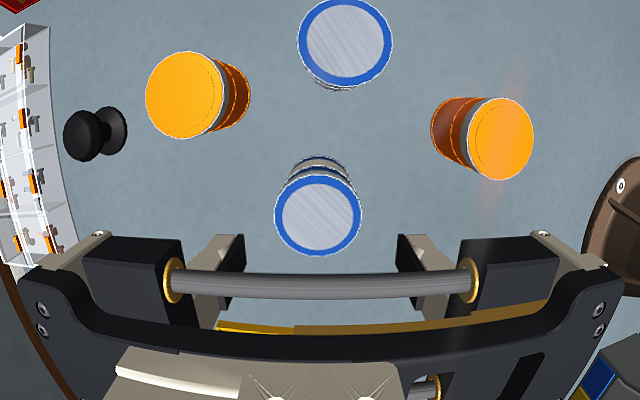

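View pics/side1.png

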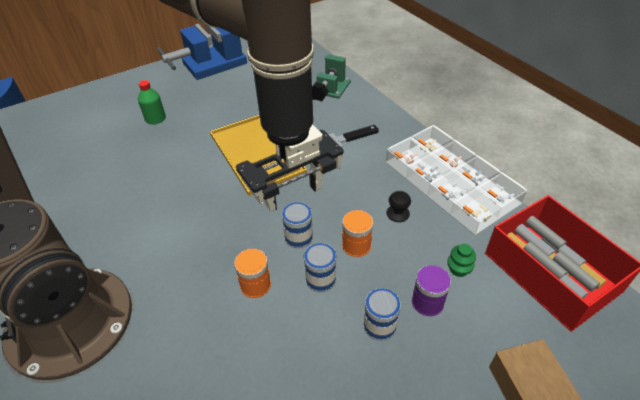

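The wrist view shows tin A's lid at about (row 214, col 318), centred between the fingers. I check its world position against the fisheye calibration.

```bash
cat >> h.py <<'E'
def wray(r,c,zplane):
    m=arm.camera_model('wrist');K=m['camera_matrix'];T=np.array(m['world_from_camera'])
    u=np.array([(c-K[0][2])/K[0][0],(r-K[1][2])/K[1][1]]);th=np.hypot(*u);
    v=T[:3,:3]@np.r_[u/th*np.sin(th),np.cos(th)]; o=T[:3,3]
    return o+v*(zplane-o[2])/v[2]
E
python3 - <<'E'
from h import *
im=cv2.imread('pics/wrist1.png');hsv=cv2.cvtColor(im,cv2.COLOR_BGR2HSV)
for box in [(160,260,260,375),(0,92,285,405)]:
    r0,r1,c0,c1=box; 
    sub=hsv[r0:r1,c0:c1]; m=((sub[...,0]>100)&(sub[...,0]<120)&(sub[...,1]>140)&(sub[...,2]>120)).astype(np.uint8)
    k,lab,st,ce=cv2.connectedComponentsWithStats(m); i=1+np.argmax(st[1:,4])
    cs,_=cv2.findContours((lab==i).astype(np.uint8),cv2.RETR_EXTERNAL,cv2.CHAIN_APPROX_NONE)
    pts=max(cs,key=len)[:,0]+[c0,r0]
    w=np.array([wray(p[1],p[0],.080)[:2] for p in pts],np.float32)
    print(st[i],cv2.fitEllipse(pts), cv2.minEnclosingCircle(w))
E
```

```text
[  15   16   86   80 1591] ((317.2541809082031, 215.16021728515625), (78.9372329711914, 84.45075988769531), 91.88035583496094) ((0.47885605692863464, -0.06288795173168182), 0.030815908685326576)
[  13    0   94   86 1890] ((344.6034240722656, 41.60295104980469), (85.5111083984375, 92.45770263671875), 101.90959167480469) ((0.4607861638069153, -0.1842951774597168), 0.030795868486166)
```

Request:
carry_out([
  [[0,0,0,0.1,-0.07,0.5,1],[0,0,0,0,0,0.8,1],[0,0,0,0,0,0.8,1],[0,0,0,0,0,0.8,1],[0,0,0,0,0,0.6,1],[0,0,0,0,0,0.34,1],[0,0,0,0,0,0,1],[0,0,0,0,0,0,-1],[0,0,0,0,0,0,-1],[0,0,0,0,0,0,-1],[0,0,0,0,0,0,-1],[0,0,0,0,0,0,-1],[0,0,0,0,0,0,-1]],
], squeeze=35)

```text
t: 6.25
eef_pos: [0.4788, -0.0635, 0.2091]
ee_rot: [-3.141, 0.0, -1.572]
force: [-0.5, 0.8, 5.4]
width: 0.0615
```

Gripped (width 61.5 mm). I lift it and weigh.

Request:
carry_out([
  [[0,0,0,0,0,-0.4,-1],[0,0,0,0,0,-0.7,-1],[0,0,0,0,0,-0.7,-1],[0,0,0,0,0,-0.7,-1],[0,0,0,0,0,-0.6,-1],[0,0,0,0,0,-0.3,-1],[0,0,0,0,0,0,-1],[0,0,0,0,0,0,-1],[0,0,0,0,0,0,-1],[0,0,0,0,0,0,-1]],
], squeeze=35)

```text
t: 7.5
eef_pos: [0.4784, -0.0636, 0.2933]
ee_rot: [3.141, -0.0, -1.572]
force: [0.2, -0.1, -3.5]
width: 0.0618
```

Run:
```python
from h import *
s=arm.get_state(); print(s['eef_pos'],s['force'],s['width']); save('side','side2.png')
```

```text
[ 0.47840211 -0.06358779  0.293278  ] [ 0.17376879 -0.13470017 -3.52482873] 0.06178629282883225
```

View pics/side2.png

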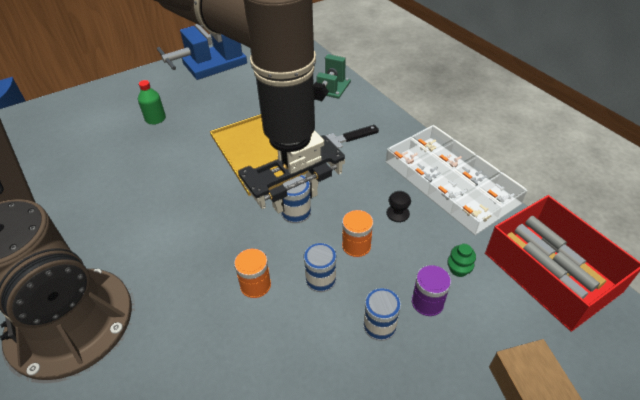

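About 359 g, so A is a light one. I carry it to the far (+y) tray slot.

Request:
carry_out([
  [[0,0,0,-0.5,0,0,-1],[0,0,0,-0.9,-0.2,0,-1],[0,0,0,-1,-0.2,0,-1],[0,0,0,-1,-0.2,0,-1],[0,0,0,-1,-0.2,0,-1],[0,0,0,-1,-0.2,0,-1],[0,0,0,-1,-0.2,0,-1],[0,0,0,-1,-0.2,0,-1],[0,0,0,-1,-0.2,0,-1],[0,0,0,-1,-0.2,0,-1],[0,0,0,-1,-0.2,0,-1],[0,0,0,-1,-0.2,0,-1],[0,0,0,-1,-0.2,0,-1],[0,0,0,-1,-0.02,0,-1],[0,0,0,-0.9,0,0,-1],[0,0,0,-0.5,0,0,-1],[0,0,0,0,0,0,-1],[0,0,0,0,0,0,-1]],
], squeeze=35)

```text
t: 9.8
eef_pos: [0.5392, 0.3059, 0.2936]
ee_rot: [3.141, -0.0, -1.572]
force: [-0.4, -0.1, -3.5]
width: 0.0616
```

Run:
```python
from h import *
s=arm.get_state(); print(s['eef_pos'],s['force'],s['width']); save('side','side3.png'); save('wrist','wrist3.png')
```

```text
[0.53916455 0.30590233 0.2936246 ] [-0.39251092 -0.09281617 -3.50723973] 0.061648051009799996
```

View pics/side3.png

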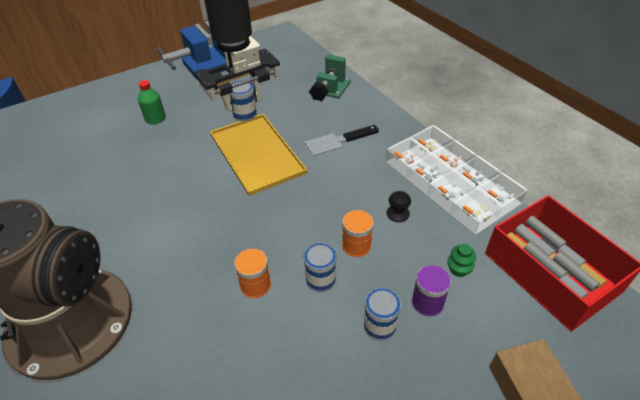

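Request:
carry_out([
  [[0,0,0,0,0.2,0.5,-1],[0,0,0,0,0,0.8,-1],[0,0,0,0,0,0.8,-1],[0,0,0,0,0,0.6,-1],[0,0,0,0,0,0.3,-1],[0,0,0,0,0,0.15,-1],[0,0,0,0,0,0,-1],[0,0,0,0,0,0,-1]],
], squeeze=35)

```text
t: 10.9
eef_pos: [0.5345, 0.3066, 0.2155]
ee_rot: [-3.141, 0.001, -1.572]
force: [0.7, 0.5, -3.9]
width: 0.0614
```

Request:
carry_out([
  [[0,0,0,0,0,0.04,-1],[0,0,0,0,0,0.04,-1],[0,0,0,0,0,0,-1],[0,0,0,0,0,0,-1]],
])

```text
t: 11.4
eef_pos: [0.5344, 0.3064, 0.2132]
ee_rot: [-3.141, 0.0, -1.572]
force: [-0.4, -0.3, -0.0]
width: 0.0613
```

Request:
carry_out([
  [[0,0,0,0,0,0,1],[0,0,0,0,0,0,1],[0,0,0,0,0,0,1],[0,0,0,0,0,-0.4,1],[0,0,0,0,0,-0.8,1],[0,0,0,0,0,-1,1],[0,0,0,0,0,-1,1],[0,0,0,0.5,0,-0.8,1],[0,0,0,1,0,0,1],[0,0,0,1,0,0,1]],
])

```text
t: 12.65
eef_pos: [0.5337, 0.2418, 0.3124]
ee_rot: [3.141, -0.0, -1.572]
force: [0.3, 0.1, -0.5]
width: 0.0877
```

Run:
```python
from h import *
s=arm.get_state(); print(s['eef_pos'],s['force'],s['width']); save('side','side4.png')
```

```text
[0.53374051 0.24177356 0.31244048] [ 0.34299613  0.07691431 -0.48210037] 0.08772176019458018
```

View pics/side4.png

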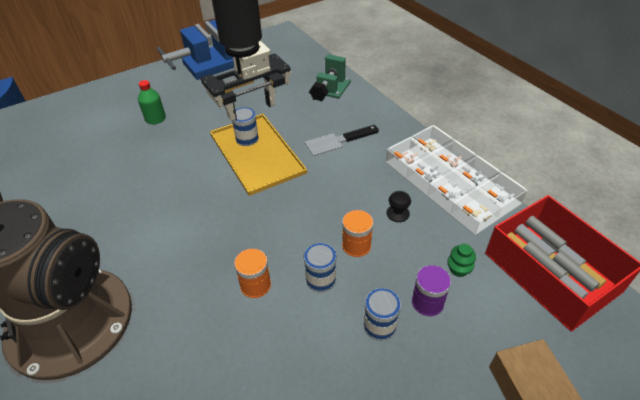

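A stands on the tray. Next is B.

Request:
carry_out([
  [[0,0,0,1,0.2,0,1],[0,0,0,1,0.2,0,1],[0,0,0,1,0.2,0,1],[0,0,0,1,0.2,0,1],[0,0,0,1,0.2,0,1],[0,0,0,1,0.2,0,1],[0,0,0,1,0.2,0,1],[0,0,0,1,0.2,0,1],[0,0,0,1,0.2,0,1],[0,0,0,1,0.2,0,1],[0,0,0,1,0.2,0,1],[0,0,0,1,0.2,0,1],[0,0,0,1,0.2,0,1],[0,0,0,1,0.2,0,1],[0,0,0,1,0.12,0,1],[0,0,0,1,0,0,1],[0,0,0,0.8,0,0,1],[0,0,0,0.3,0,0,1],[0,0,0,0,0,0,1],[0,0,0,0,0,0,1]],
])

```text
t: 15.2
eef_pos: [0.4607, -0.1832, 0.3129]
ee_rot: [-3.142, 0.0, -1.572]
force: [0.3, -0.4, -0.8]
width: 0.0873
```

Run:
```python
from h import *
s=arm.get_state(); print(s['eef_pos'],s['ee_rot'],s['force'],s['width']); save('wrist','wrist5.png')
```

```text
[ 0.46071184 -0.18323706  0.31291577] [-3.14156317e+00  7.80324796e-05 -1.57153839e+00] [ 0.25480047 -0.40663618 -0.80610549] 0.08729652469225634
```

View pics/wrist5.png

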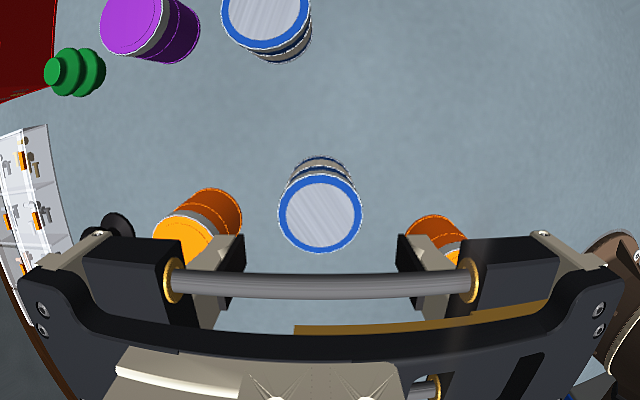

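Tin B's lid is centred at (214,320), with the orange tins outside the fingers. I go down, grip and lift.

Request:
carry_out([
  [[0,0,0,0.03,0,0.5,1],[0,0,0,0,0,0.8,1],[0,0,0,0,0,0.8,1],[0,0,0,0,0,0.8,1],[0,0,0,0,0,0.8,1],[0,0,0,0,0,0.43,1],[0,0,0,0,0,0,1],[0,0,0,0,0,0,-1],[0,0,0,0,0,0,-1],[0,0,0,0,0,0,-1],[0,0,0,0,0,0,-1],[0,0,0,0,0,0,-1],[0,0,0,0,0,0,-1]],
], squeeze=35)

```text
t: 16.88
eef_pos: [0.461, -0.1843, 0.2101]
ee_rot: [-3.141, -0.0, -1.572]
force: [-0.5, 2.3, 5.3]
width: 0.0618
```

Request:
carry_out([
  [[0,0,0,0,0,-0.4,-1],[0,0,0,0,0,-0.7,-1],[0,0,0,0,0,-0.7,-1],[0,0,0,0,0,-0.7,-1],[0,0,0,0,0,-0.6,-1],[0,0,0,0,0,-0.4,-1],[0,0,0,0,0,0,-1],[0,0,0,0,0,0,-1],[0,0,0,0,0,0,-1],[0,0,0,0,0,0,-1]],
], squeeze=35)

```text
t: 18.12
eef_pos: [0.4608, -0.1843, 0.2967]
ee_rot: [3.141, 0.0, -1.572]
force: [-1.0, 0.2, -1.9]
width: 0.0616
```

Run:
```python
from h import *
s=arm.get_state(); print(s['eef_pos'],s['force'],s['width']); save('side','side6.png')
s=arm.get_state(); print(s['force'])
```

```text
[ 0.46078038 -0.18428259  0.29671243] [-1.01891039  0.18565996 -1.90016616] 0.06164172419698454
[ 0.0939126   0.3062952  -2.73756582]
```

View pics/side6.png

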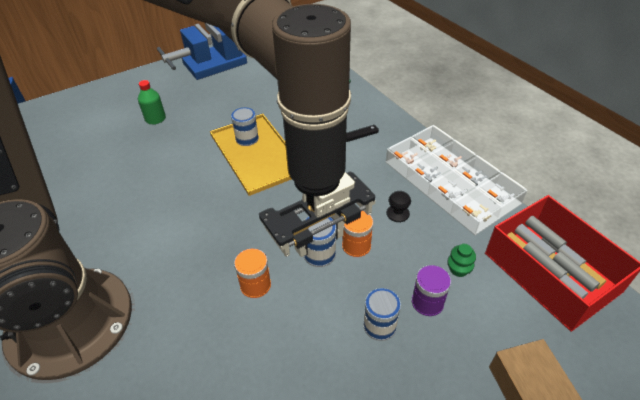

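B is about 2–2.7 N (light), so C should be the full one. I carry B to the near slot.

Request:
carry_out([
  [[0,0,0,-0.5,0,0,-1],[0,0,0,-0.9,-0.2,0,-1],[0,0,0,-1,-0.2,0,-1],[0,0,0,-1,-0.2,0,-1],[0,0,0,-1,-0.2,0,-1],[0,0,0,-1,-0.2,0,-1],[0,0,0,-1,-0.2,0,-1],[0,0,0,-1,-0.2,0,-1],[0,0,0,-1,-0.2,0,-1],[0,0,0,-1,-0.2,0,-1],[0,0,0,-1,-0.2,0,-1],[0,0,0,-1,-0.2,0,-1],[0,0,0,-1,-0.2,0,-1],[0,0,0,-1,-0.2,0,-1],[0,0,0,-0.7,-0.05,0,-1],[0,0,0,-0.4,0,0,-1],[0,0,0,0,0,0,-1],[0,0,0,0,0,0,-1]],
], squeeze=35)

```text
t: 20.42
eef_pos: [0.5273, 0.1776, 0.2971]
ee_rot: [3.141, -0.0, -1.572]
force: [-0.6, 0.2, -1.8]
width: 0.0617
```

Request:
carry_out([
  [[0,0,0,0,0,0.5,-1],[0,0,0,0,0,0.8,-1],[0,0,0,0,0,0.8,-1],[0,0,0,0,0,0.6,-1],[0,0,0,0,0,0.4,-1],[0,0,0,0,0,0.15,-1],[0,0,0,0,0,0.05,-1],[0,0,0,0,0,0,-1],[0,0,0,0,0,0,-1]],
], squeeze=35)

```text
t: 21.55
eef_pos: [0.5276, 0.1783, 0.2152]
ee_rot: [-3.141, 0.001, -1.572]
force: [-0.2, 0.5, -2.4]
width: 0.0616
```

Request:
carry_out([
  [[0,0,0,0,0,0.04,-1],[0,0,0,0,0,0,-1],[0,0,0,0,0,0,-1]],
])

```text
t: 21.92
eef_pos: [0.5276, 0.1783, 0.2142]
ee_rot: [-3.141, 0.0, -1.572]
force: [-2.2, 0.4, 5.6]
width: 0.0619
```

Request:
carry_out([
  [[0,0,0,0,0,0,1],[0,0,0,0,0,0,1],[0,0,0,0,0,0,1],[0,0,0,0,0,-0.4,1],[0,0,0,0,0,-0.8,1],[0,0,0,0,0,-1,1],[0,0,0,0,0,-1,1],[0,0,0,0.5,0,-0.8,1],[0,0,0,1,0,0,1],[0,0,0,1,0,0,1],[0,0,0,1,0.1,0,1],[0,0,0,1,0.1,0,1],[0,0,0,1,0.1,0,1],[0,0,0,1,0.1,0,1],[0,0,0,1,0.1,0,1],[0,0,0,1,0.1,0,1],[0,0,0,1,0.1,0,1],[0,0,0,1,0.1,0,1],[0,0,0,1,0.1,0,1],[0,0,0,1,0.1,0,1]],
])

```text
t: 24.42
eef_pos: [0.502, -0.1352, 0.3144]
ee_rot: [-3.141, -0.0, -1.572]
force: [-0.0, 1.0, 0.9]
width: 0.0871
```

Run:
```python
from h import *
s=arm.get_state(); print(s['eef_pos'],s['force'],s['width']); save('side','side7.png')
```

```text
[ 0.50200142 -0.13516254  0.31444136] [-0.03659909  0.98187444  0.92164455] 0.08710433204166271
```

View pics/side7.png

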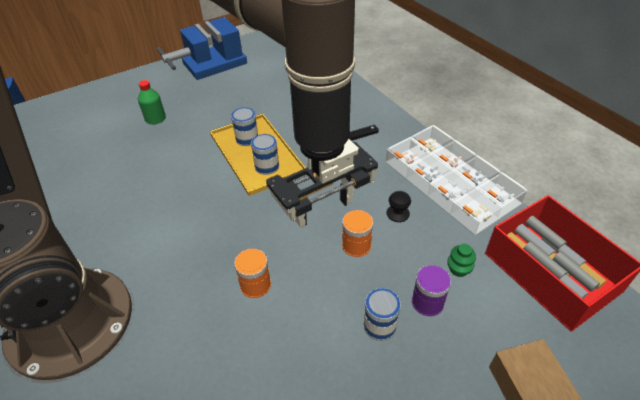

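Both tins stand on the tray. I move over C and turn 45° so the fingers clear the purple tin.

Request:
carry_out([
  [[0,0,0,1,0.1,0,1],[0,0,0,1,0.04,0,1],[0,0,0,1,0,0,1],[0,0,0,1,0,0,1],[0,0,0,1,0,0,1],[0,0,0,1,0,0,1],[0,0,0,1,0,0,1],[0,0,0,0.7,0,0,1],[0,0,0,0.3,0,0,1],[0,0,0.8,0,0,0,1],[0,0,0.8,0,0,0,1],[0,0,0.8,0,0,0,1],[0,0,0.8,0,0,0,1],[0,0,0.8,0,0,0,1],[0,0,0.8,0,0,0,1],[0,0,0.8,0,0,0,1],[0,0,0,0,0,0,1],[0,0,0,0,0,0,1]],
])

```text
t: 26.72
eef_pos: [0.4985, -0.3341, 0.3138]
ee_rot: [-3.141, 0.0, -2.351]
force: [0.1, -1.0, -0.7]
width: 0.0878
```

Run:
```python
from h import *
s=arm.get_state(); print(s['eef_pos'],s['ee_rot'],s['force'],s['width']); save('wrist','wrist8.png')
im=cv2.imread('pics/wrist8.png');hsv=cv2.cvtColor(im,cv2.COLOR_BGR2HSV)
r0,r1,c0,c1=150,265,250,390
sub=hsv[r0:r1,c0:c1]; m=((sub[...,0]>100)&(sub[...,0]<120)&(sub[...,1]>140)&(sub[...,2]>120)).astype(np.uint8)
k,lab,st,ce=cv2.connectedComponentsWithStats(m); i=1+np.argmax(st[1:,4])
cs,_=cv2.findContours((lab==i).astype(np.uint8),cv2.RETR_EXTERNAL,cv2.CHAIN_APPROX_NONE)
pts=max(cs,key=len)[:,0]+[c0,r0]
w=np.array([wray(p[1],p[0],.080)[:2] for p in pts],np.float32)
print(st[i],cv2.fitEllipse(pts), cv2.minEnclosingCircle(w))
```

```text
[ 0.49851332 -0.33408375  0.31380329] [-3.14147376e+00  1.14500990e-04 -2.35098086e+00] [ 0.05434231 -1.0242811  -0.67916341] 0.08781634619283883
[  29   27   82   77 1460] ((319.2954406738281, 214.9573516845703), (76.01996612548828, 80.93870544433594), 90.5644760131836) ((0.4992515444755554, -0.33422863483428955), 0.03073434717953205)
```

View pics/wrist8.png

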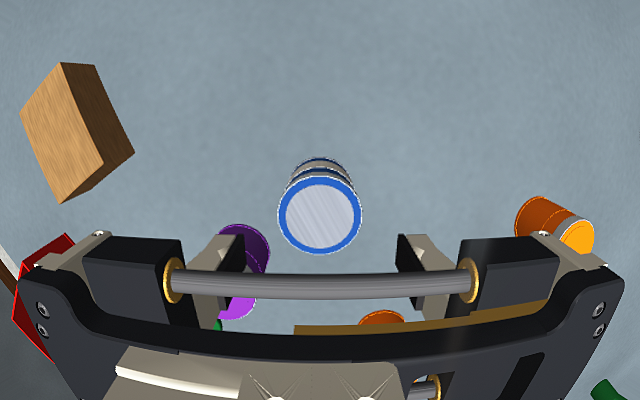

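Tin C is centred at (214,320). The purple tin is behind the left finger, about 3 cm clear by geometry. I descend and grip.

Request:
carry_out([
  [[0,0,0,0,0,0.5,1],[0,0,0,0,0,0.8,1],[0,0,0,0,0,0.8,1],[0,0,0,0,0,0.8,1],[0,0,0,0,0,0.8,1],[0,0,0,0,0,0.46,1],[0,0,0,0,0,0,1],[0,0,0,0,0,0,-1],[0,0,0,0,0,0,-1],[0,0,0,0,0,0,-1],[0,0,0,0,0,0,-1],[0,0,0,0,0,0,-1],[0,0,0,0,0,0,-1]],
], squeeze=45)

```text
t: 28.4
eef_pos: [0.4988, -0.3345, 0.2103]
ee_rot: [-3.14, 0.0, -2.353]
force: [1.3, -0.6, 5.3]
width: 0.0615
```

Request:
carry_out([
  [[0,0,0,0,0,-0.4,-1],[0,0,0,0,0,-0.7,-1],[0,0,0,0,0,-0.8,-1],[0,0,0,0,0,-0.8,-1],[0,0,0,0,0,-0.8,-1],[0,0,0,0,0,-0.8,-1],[0,0,0,0,0,-0.8,-1],[0,0,0,0,0,-0.8,-1],[0,0,0,0,0,-0.7,-1],[0,0,0,0,0,-0.5,-1],[0,0,0,0,0,-0.3,-1],[0,0,0,0,0,0,-1],[0,0,0,0,0,0,-1],[0,0,0,0,0,0,-1],[0,0,0,0,0,0,-1]],
], squeeze=45)

```text
t: 30.28
eef_pos: [0.4984, -0.3343, 0.3942]
ee_rot: [3.141, -0.0, -2.354]
force: [0.1, -0.6, -7.1]
width: 0.0612
```

Run:
```python
from h import *
s=arm.get_state(); print(s['eef_pos'],s['ee_rot'],s['force'],s['width'],s['qd']); save('side','side9.png'); save('scene','scene9.png')
s=arm.get_state(); print(s['force'])
```

```text
[ 0.49841182 -0.3343413   0.39421534] [ 3.14089782e+00 -3.37210572e-04 -2.35382107e+00] [ 0.07810012 -0.62354543 -7.12874734] 0.061222058263640654 [ 0.00082379 -0.00283038  0.00360298 -0.00149902  0.00121396  0.00032075]
[ 0.43581135  0.16196513 -7.73500487]
```

View pics/side9.png

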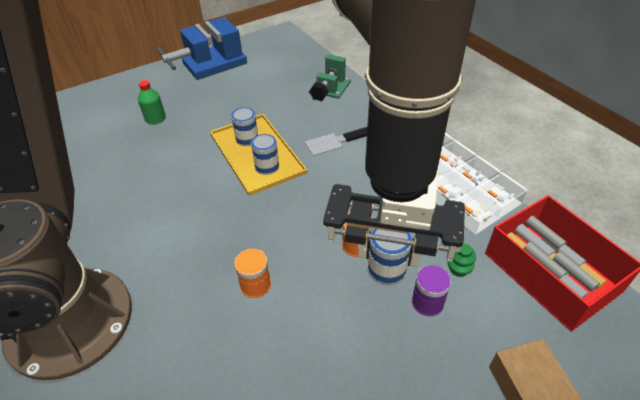

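View pics/scene9.png

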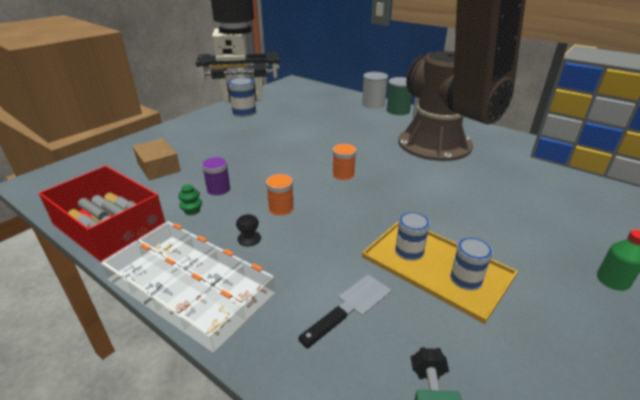

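C weighs 7.1–7.7 N, so it is the full one, and its underside is about 18 cm up. I check the tray tins before handing in.

Run:
```python
from h import *
for n in ['side','scene']:
    d=np.load(f'pics/{n}9_d.npy'); m=arm.camera_model(n);K=m['camera_matrix'];T=np.array(m['world_from_camera'])
    r,c=np.mgrid[:400,:640]; P=np.stack([(c-K[0][2])/K[0][0]*d,(r-K[1][2])/K[1][1]*d,d],-1)@T[:3,:3].T+T[:3,3]
    ok=(d>0)&(P[...,2]>.075)&(P[...,2]<.1)&(P[...,0]>.4)&(P[...,0]<.65)&(P[...,1]>.1)&(P[...,1]<.4)
    k,lab,st,ce=cv2.connectedComponentsWithStats(ok.astype(np.uint8))
    th=np.deg2rad(-3.3)
    for i in range(1,k):
        if st[i,4]>60:
            q=P[lab==i]; (x,y),rad=cv2.minEnclosingCircle(q[:,:2].astype(np.float32)); v=np.array([x-.5305,y-.2425])
            print(n,round(x,3),round(y,3),round(rad,3),'z',np.median(q[:,2]).round(3),'tray xy',(np.array([[np.cos(th),np.sin(th)],[-np.sin(th),np.cos(th)]])@v).round(3))
s=arm.get_state(); print(s['t'],s['force'],s['width']); arm.job_done()
```

```text
side 0.532 0.305 0.034 z 0.085 tray xy [-0.002  0.063]
side 0.525 0.176 0.033 z 0.085 tray xy [-0.002 -0.066]
scene 0.529 0.178 0.032 z 0.084 tray xy [ 0.003 -0.064]
scene 0.536 0.306 0.033 z 0.084 tray xy [0.002 0.064]
30.375 [ 0.43581135  0.16196513 -7.73500487] 0.06158245408308591
the job is handed in; nothing more can be done
```

The two lighter tins are standing released on the yellow tray, and the heaviest is held up in the gripper. I handed the job in at 30.4 s, and the program gives no verdict.

- **Weights:** the wrist force read about 3.5 N for the first tin and 1.8–2.7 N for the second. The third read 7.1–7.7 N, so it is the full one. The readings wander by up to about 1 N even with an empty gripper, but the gap between full and part-used is well beyond that.
- **Tray tins:** the last pictures put them 2–3 mm from the tray's centre line and 63–66 mm either side of its middle. Both lids sit at about 84–85 mm, so they are upright on the tray floor.
- **Held tin:** it is gripped at 45 N, with the opening at 61–62 mm and the tool within about 0.1 degrees of vertical. From the lift distance, its underside is about 18 cm above the bench.
- **Bystanders:** the insulator, the door knob, the scraper and the orange and purple look-alikes look unmoved in the last pictures. I judged that by eye rather than measuring it. The gripper partly hid one orange tin, the insulator and the scraper handle from the side camera, but they show clearly in the other picture.

No check failed, and the two cameras agreed to about 4 mm.

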